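Roll the red thread spool up into its seat

TASK

On the small wooden two-lane thread rack, push the red spool up its sloping gutter and over the crest, until it lies against the stop board at the top and stays there without rolling back. It is only to be pushed along: do not lift it off the gutter or carry it. Leave the blue spool lying at the bottom of the other lane and do not disturb the other things on the table.

Things in the scene. Friction and masses are not known exactly. Their poses are not given: they have to be found in the camera images.
- thread_rack: Fixed wooden rack on four legs, with two parallel gutters, 196 mm long (x) by 158 mm wide (y); place and yaw vary. Origin: on the table under its centre; x points uphill, z up. Lane centres at y = +35 and -35 mm, each lane 64 mm wide between 6 mm walls that rise 12 mm above the smooth metal floor. Floor: up at 9 degrees to a crest, then down at 8 to a stop board.
- rack_low (a point): Middle of the floor's low end, rack x = -90 mm, y = 0, 52 mm above the table. At x = -80 mm a thin brass bar across each lane reaches 5 mm above the floor and keeps a spool from rolling out; beyond it the low end is open, and a finger can come in over the bar. Axes as the rack's.
- rack_crest (a point): Middle of the crest, on the floor line: rack x = +20 mm, y = 0, 69.4 mm above the table. A spool let go before the crest rolls back to the low bar; one let go with its centre past the crest rolls on by itself to the stop board and stays. Axes as the rack's.
- rack_stop (a point): Foot of the stop board's near face: rack x = +85 mm, y = 0, 60.3 mm above the table. The board is 11 mm thick, spans both lanes, and its top is 96 mm above the table. Axes as the rack's.
- red_spool: Red thread spool with pale flanges, a cylinder 40 mm in diameter and 60 mm long, about 0.09 kg, lying on its side across one of the two lanes (which one changes), against the low bar. Origin: centre of one end face; its z axis is the spool's axis and runs along the rack's y axis. It turns as it rolls.
- red_spool_center (a point): Centre of the red spool, on its axis halfway along. At the low bar it is at about x = -69 mm in the rack's frame, 76 mm above the table; seated at the stop board about x = +65 mm, 83 mm above the table.
- blue_spool: Blue thread spool with pale flanges, 36 mm in diameter and 60 mm long, lying the same way at the low end of the other lane. Must stay there. Origin: centre of one end face.
- blue_spool_center (a point): Centre of the blue spool, on its axis halfway along.
- tape_measure: Yellow tape measure, 62 x 84 x 31 mm, bystander. Origin: centre of its underside.
- beeswax: Yellow cake of beeswax, 37 x 53 x 20 mm, bystander. Origin: centre of its underside.
- edge_slicker: Turned wooden edge slicker, 26 mm thick and 118 mm long, lying, bystander. Origin: centre of its underside.
- dye_bottle_1: White bottle with dark blue band and white cap, 44 mm in diameter, 95 mm tall, bystander. Origin: centre of its underside.
- edge_paint: Brown bottle with black cap, 36 mm in diameter, 75 mm tall, bystander. Origin: centre of its underside.
- wax_tin: Round tin with yellow-brown lid, 68 mm in diameter, 34 mm tall, bystander. Origin: centre of its underside.

How it is judged:
At the end, for the whole second after the job is handed in: The red spool lies still across its lane against the stop board at the top (its centre within 5 mm of 65 mm uphill of the rack's middle, on the gutter floor), and the blue spool still lies at the low end of the other lane (x of red_spool_center in the frame of thread_rack between 0.06 and 0.07 m and z of red_spool_center in the frame of thread_rack between 0.078 and 0.088 m and (y of red_spool_center in the frame of thread_rack between 0.028 and 0.042 m or y of red_spool_center in the frame of thread_rack between -0.042 and -0.028 m) and angle between the z axis of red_spool and the y axis of thread_rack, either way round below 0.15 rad and linear speed of each of red_spool, blue_spool below 0.02 m/s and x of blue_spool_center in the frame of thread_rack below -0.06 m); the robot touches nothing.
It fails at once if the red spool is lifted more than about 12 mm off the gutter floor (z of red_spool_center in the frame of thread_rack above 0.106 m or (x of red_spool_center in the frame of thread_rack below -0.04 m and z of red_spool_center in the frame of thread_rack above 0.093 m) or (x of red_spool_center in the frame of thread_rack below 0 m and z of red_spool_center in the frame of thread_rack above 0.1 m)).
It fails at once if the red spool leaves its lane sideways or over an end (x of red_spool_center in the frame of thread_rack below -0.1 m or x of red_spool_center in the frame of thread_rack above 0.08 m or z of red_spool_center in the frame of thread_rack below 0.06 m or y of red_spool_center in the frame of thread_rack above 0.05 m or y of red_spool_center in the frame of thread_rack below -0.05 m or y of red_spool_center in the frame of thread_rack between -0.02 and 0.02 m).
It fails at once if the blue spool is moved more than 20 mm (distance of blue_spool_center from where it was at the start of the episode above 0.02 m).
It fails at once if another thing on the table is moved more than 20 mm (distance of any of tape_measure, beeswax, edge_slicker, dye_bottle_1, edge_paint, wax_tin from where it was at the start of the episode above 0.02 m).
It also fails if it takes over 38 s, if anything falls off the work surface, if the arm or the gripper's body presses on something with over 40 N, if the wrist force passes 120 N, or if a joint passes its speed limit or range.

ROBOT

A 6-joint arm with a two-finger parallel gripper is mounted at the origin on the work surface; the furniture and walls round the work are solid. World frame = base frame: x ahead of the robot, y to its left, z up, the work surface at z = 0. Lengths are in m, angles in rad, forces in N, time in s.
With the tool pointing down it reaches from about 0.425 to 0.95 m from the base axis. Payload 3.5 kg.
Tool frame: the origin (TCP) lies between the finger pads; the fingertips stand 14 mm ahead of it and the grasp point (between the pads) lies 5 mm behind it; z points along the fingers, y is the direction in which the jaws open and shut (so a half turn about z gives the same grasp; the last joint's range is limited). The gripper opens to 85 mm and grips with 20 to 120 N. Pads are 22 mm wide; open, the fingers measure 114 mm over their backs; the gripper's body (76 mm by 85 mm) begins 54 mm behind the grasp point. The pads swing forward as they close: fully open they stand 13 mm farther back than shut.
Start: joints at [-0.15, 0.286, 1.577, -0, 1.279, -0.15], TCP at [0.675, 0, 0.245] pointing down, gripper open.
Joint ranges: [-2.77, 2.77], [-0.9, 2.22], [0.21, 2.48], [-1.53, 4.67], [0.24, 2.81], [-2.84, 2.84]. Speed limits (rad/s): [2.79, 2.79, 3.14, 3.14, 3.14, 3.14].

INTERFACE

Orientations are given as a unit quaternion [x, y, z, w].
In Python, from plant import ctrl gives the robot as it stands. The module is installed in compiled form; this text tells all that it offers.
- The arm moves only by the tool servo_tool, never from a script. Its argument "increments" is text: rows parted by semicolons, each of 7 numbers parted by spaces: the turn, a rotation vector about the tool's x, y, z in rad, then the shift along the tool's x, y, z in cm, then the finger opening in cm, from 0 to 8.54. In form: ax ay az dx dy dz claw; .... A call has 1 to 10 rows; each row is the pose to reach, as a shift and turn from the pose commanded when the call began, along the tool's axes at that moment; what a row does not reach only later rows make up. A row lasts 1/12 s, in which the tool goes at most 41.7 mm and 7.16 degrees, less where a joint would pass 70% of its speed; a pose out of reach is approached as far as the arm can. A call with a gripper value outside its range is refused whole. The fingers move at their own pace and stop on an object; "grip_force" is the grip in N (left out, the last holds). Time passes only in rows, so rows that repeat a pose let the fingers close. It gives the time, the measured TCP pose, the force and the opening at its end, in the units of the state.
- ctrl.get_state(): the state, without advancing time (a new reading comes with each control period).
- ctrl.read_camera(name): name is "scene" or "side" or "wrist"; returns (picture, depth): 480x640x3 uint8, red, green, blue; 480x640 float32, m along the optical axis (not along the pixel's ray), 0 where there is no reading.
- ctrl.camera_info(name): a dict with "camera_matrix" (3x3 intrinsics, pixels), "world_to_cam" (4x4, takes a point from world to camera coordinates). Camera axes: x right, y down, z forward; pixel columns grow to the right and rows downward; lengths in m; the calibration is good to about 2 mm. The wrist camera is an equidistant fisheye: a pixel r from the principal point sees the ray r / f radians off the axis. A picture is of the moment at which its call begins: read the wrist's pose just before it. camera_info takes no time and is no camera call; for the wrist camera it gives the pose at the moment of the call.
- ctrl.sign_off(): hands the job in, once; it reports no verdict.
The state is a dict: "time": time; "qpos": joint angles; "dq": joint speeds; "joint_efforts": joint torques, N m; "eef_pos": TCP position; "tcp_rot": TCP orientation; "contact_force": force on the tool from outside, world axes, zero at the start; "wrist_torque": the same for the moment, N m; "opening": opening from 0.0 (shut) to 1.0 (fully open).
Only numpy, scipy, OpenCV 4.12 (cv2) and the standard library are available. Lean on these libraries where they do the work, as an engineer would, in place of code of your own. Each camera call takes 0.05 s, during which the arm holds its last target.

## Working session

There is one attempt and no reset: what is moved stays moved. The work goes in short steps, Python scripts to look and compute and a tool call to move; the robot and the scene stay as the last step left them, time stands still between calls to the robot, and variables do not carry over. Pictures are saved under pics/ and viewed, and the job is handed in when it is done.

Besides the shell and the picture viewer there is one more tool, called after ">>>" by a JSON object that holds its "op" and its "data", one argument or row to a line. servo_tool: Moves the arm, as the interface text tells. Its arguments: {"type":"object","properties":{"increments":{"type":"string"},"grip_force":{"type":"number"}},"required":["increments"]}

```bash
mkdir -p pics; cat > h.py <<'E'
import numpy as np,cv2
from plant import ctrl
def grab(n,tag):
    im,d=ctrl.read_camera(n); np.savez(f'{tag}_{n}.npz',im=im,d=d,K=ctrl.camera_info(n)['camera_matrix'],T=ctrl.camera_info(n)['world_to_cam'])
    cv2.imwrite(f'pics/{tag}_{n}.png',im[:,:,::-1]); return im,d
E
python3 - <<'E'
from h import *
for n in('scene','side'):
    grab(n,'a'); i=ctrl.camera_info(n); T=np.array(i['world_to_cam']); print(n,i['camera_matrix'],-T[:3,:3].T@T[:3,3],T[2,:3])
print(ctrl.get_state())
E
```

```text
scene [[459.62139295   0.         315.07739483]
 [  0.         459.62139295 242.28331731]
 [  0.           0.           1.        ]] [0.09553863 0.74228992 1.06157654] [ 0.33724006 -0.56901846 -0.74999142]
side [[532.46664473   0.         320.21892106]
 [  0.         532.46664473 231.74797223]
 [  0.           0.           1.        ]] [-0.19765367 -1.19175695  0.6642965 ] [ 0.49738398  0.77431472 -0.3912108 ]
{'time': 0.1, 'qpos': array([-1.49978781e-01,  2.87110448e-01,  1.57804725e+00, -7.05236070e-06,
        1.27860432e+00, -1.49992422e-01]), 'dq': array([-0.00069911, -0.00073117, -0.00133679,  0.00064331,  0.00118507,
        0.0008481 ]), 'joint_efforts': array([ 1.14915063e-03, -4.07295120e+01, -2.93698221e+01, -1.06323112e-04,
        3.42678482e-03, -4.41654265e-06]), 'eef_pos': array([6.74428192e-01, 1.28716194e-04, 2.44054202e-01]), 'tcp_rot': array([ 7.07100822e-01,  7.07111909e-01, -6.46487244e-04, -8.70979516e-04]), 'contact_force': array([ 0.75156685, -0.03417813, -0.48233486]), 'wrist_torque': array([ 0.0372622 , -0.02144883, -0.05392617]), 'opening': 0.9978855126426119}
```

View pics/a_scene.png

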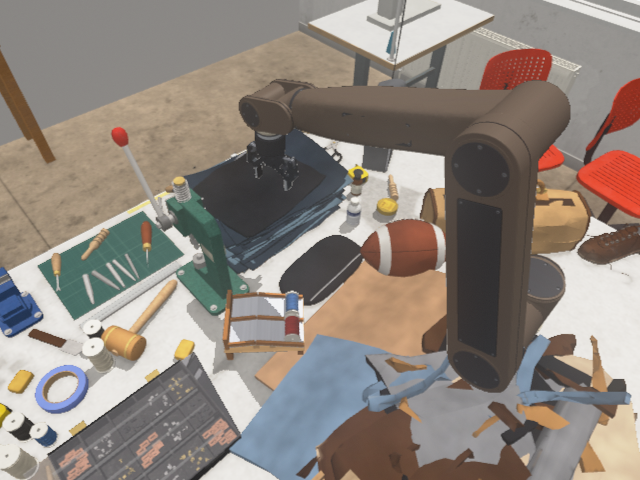

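View pics/a_side.png

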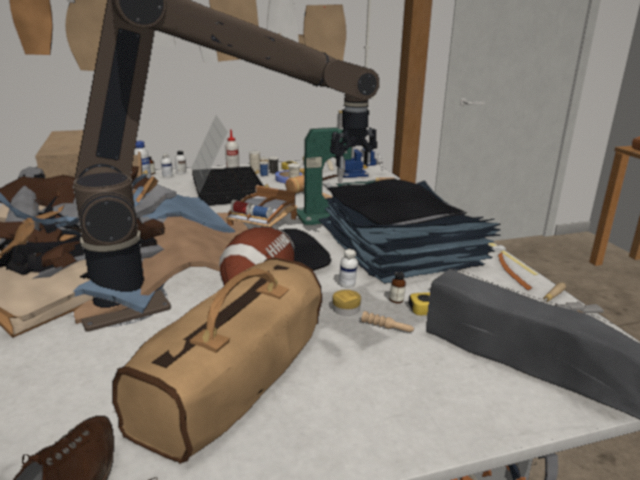

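```bash
cat >> h.py <<'E'
def cloud(f):
    z=np.load(f); d=z['d'];K=z['K'];T=z['T']
    v,u=np.mgrid[:480,:640]
    P=np.stack([(u-K[0,2])/K[0,0]*d,(v-K[1,2])/K[1,1]*d,d],-1)
    return z['im'],d,(P-T[:3,3])@T[:3,:3]
E
python3 - <<'E'
from h import *
im,d,W=cloud('a_scene.npz')
np.set_printoptions(precision=4,suppress=True)
hsv=cv2.cvtColor(im,cv2.COLOR_RGB2HSV)
roi=np.zeros((480,640),bool);roi[285:360,215:312]=1
for nm,m in (('red',((hsv[...,0]<8)|(hsv[...,0]>172))&(hsv[...,1]>130)),('blue',(hsv[...,0]>95)&(hsv[...,0]<125)&(hsv[...,1]>110))):
    m=m&roi&(d>0)
    n,l,s,c=cv2.connectedComponentsWithStats(m.astype(np.uint8))
    k=1+np.argmax(s[1:,4]); p=W[l==k]
    print(nm,s[k],c[k],np.median(p,0),p.min(0),p.max(0))
for (u,v) in [(224,290),(232,292),(226,345),(229,355),(302,292),(300,345),(304,325),(265,305),(265,335),(292,297),(291,325)]:
    print(u,v,im[v,u],W[v,u])
c=cv2.resize(im[270:370,200:330],None,fx=6,fy=6,interpolation=cv2.INTER_CUBIC)
cv2.imwrite('pics/crop.png',c[:,:,::-1])
E
```

```text
red [286 316   9  17  67] [289.6418 324.9254] [0.4425 0.2684 0.0901] [0.4287 0.2429 0.083 ] [0.4591 0.2843 0.094 ]
blue [289 294   7  15  66] [291.6818 300.9697] [0.4787 0.2043 0.0879] [0.4612 0.1852 0.0825] [0.4953 0.2219 0.0909]
224 290 [61 78 71] [0.66   0.2562 0.0593]
232 292 [100 105  94] [0.6244 0.2623 0.0846]
226 345 [116  86  65] [0.548  0.3833 0.0683]
229 355 [111  84  62] [0.5434 0.3857 0.0267]
302 292 [74 71 72] [0.4938 0.1326 0.0299]
300 345 [118  88  66] [0.4022 0.2825 0.0562]
304 325 [202 161 126] [0.4395 0.2065 0.0099]
265 305 [160 160 164] [0.5397 0.2372 0.0616]
265 335 [160 159 165] [0.487  0.3094 0.0643]
292 297 [ 99 130 179] [0.4857 0.1918 0.0846]
291 325 [135  68  65] [0.4392 0.2654 0.0921]
```

View pics/crop.png

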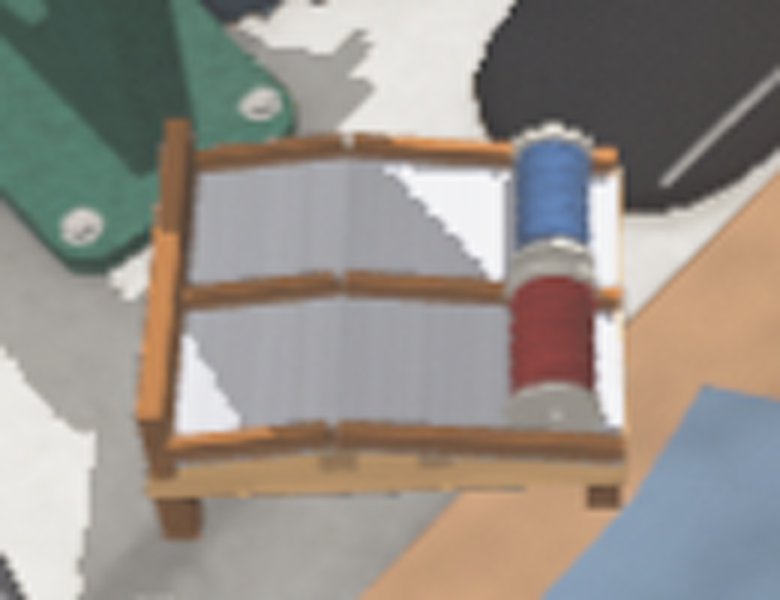

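```bash
python3 - <<'E'
from h import *
np.set_printoptions(precision=4,suppress=True)
im,d,W=cloud('a_scene.npz')
z=np.load('a_scene.npz');K=z['K'];T=z['T'];C=-T[:3,:3].T@T[:3,3]
def ray(cx,cy,h):
    u=200+(cx+.5)/6-.5;v=270+(cy+.5)/6-.5
    r=T[:3,:3].T@np.array([(u-K[0,2])/K[0,0],(v-K[1,2])/K[1,1],1]); return C+r*(h-C[2])/r[2]
pts={'wf':(348,140,.0814),'wm':(338,280,.0814),'wn':(333,430,.0814),'bf':(178,122,.096),'bn':(150,412,.096),'lowm':(612,292,.0627),'lown':(617,440,.0627),'lowf':(612,155,.0627)}
P={k:ray(*v) for k,v in pts.items()}
for k in P: print(k,P[k])
for a,b in (('wf','wn'),('bf','bn'),('lowf','lown'),('lowf','wf'),('lowm','wm'),('lown','wn')):
    e=P[b]-P[a]; print(a,b,np.linalg.norm(e[:2]),np.degrees(np.arctan2(e[1],e[0])))
# floor plane pixels: grey in sloping part
reg=np.zeros((480,640),np.uint8)
for poly in ([(365,175),(490,180),(490,270),(365,265)],[(360,310),(500,310),(500,410),(360,410)]):
    q=(np.array(poly)/6+[200,270]).astype(np.int32); cv2.fillPoly(reg,[q],1)
p=W[(reg>0)&(d>0)]; A=np.c_[p[:,:2],np.ones(len(p))]
s,*_=np.linalg.lstsq(A,p[:,2],rcond=None);r=p[:,2]-A@s;k=abs(r)<.003
s,*_=np.linalg.lstsq(A[k],p[k,2],rcond=None);print('slope',s,np.degrees(np.arctan(np.hypot(*s[:2]))),np.degrees(np.arctan2(s[1],s[0])),k.mean())
# tall things near
for h in (.1,.15,.2,.3,.4):
    m=(W[...,2]>h)&(W[...,2]<h+.05)&(d>0)&(np.hypot(W[...,0]-.52,W[...,1]-.27)<.3)
    if m.sum(): q=W[m]; i=np.argmin(np.hypot(q[:,0]-.47,q[:,1]-.26)); print(h,m.sum(),q.min(0),q.max(0),q[i])
E
```

```text
wf [0.5689 0.2274 0.0814]
wm [0.5303 0.2862 0.0814]
wn [0.4902 0.3432 0.0814]
bf [0.6282 0.2666 0.096 ]
bn [0.5495 0.3813 0.096 ]
lowm [0.438  0.2203 0.0627]
lown [0.3984 0.2776 0.0627]
lowf [0.4761 0.1617 0.0627]
wf wn 0.13999424888621953 124.20328013790346
bf bn 0.13912330555990304 124.4445342584941
lowf lown 0.13951221063048883 123.85141225162197
lowf wf 0.11369369210619286 35.28950088857191
lowm wm 0.11340401429733488 35.588193858958206
lown wn 0.11284737086974948 35.543784067688314
slope [ 0.1258  0.093  -0.0251] 8.892342256126552 36.4559368330047 0.8416347381864623
0.1 3506 [ 0.2203 -0.0055  0.1   ] [0.7827 0.5619 0.15  ] [0.6534 0.2373 0.1337]
0.15 1123 [0.2201 0.2179 0.1501] [0.7853 0.5671 0.2   ] [0.6532 0.2393 0.1838]
0.2 1542 [0.4681 0.0011 0.2001] [0.8162 0.5699 0.25  ] [0.6538 0.2381 0.2051]
0.3 1118 [ 0.5968 -0.0128  0.3   ] [0.8199 0.2788 0.35  ] [0.6719 0.2286 0.3014]
0.4 258 [ 0.634 -0.005  0.4  ] [0.7063 0.06   0.4499] [0.6396 0.0588 0.4494]
```

```bash
python3 - <<'E'
from h import *
np.set_printoptions(precision=4,suppress=True)
im,d,W=cloud('a_scene.npz')
p=W[220:275,362:445].reshape(-1,3); print(p.min(0),p.max(0)); i=np.argmax(p[:,2]);print(p[i],np.percentile(p[:,2],[50,90,97,99]))
o=np.array([.5139,.2748]);y=np.radians(34.8);u=np.array([np.cos(y),np.sin(y)]);v=np.array([-u[1],u[0]])
hsv=cv2.cvtColor(im,cv2.COLOR_RGB2HSV)
for a,b in (('red',(315,335)),('blue',(292,312))):
    q=W[b[0]:b[1],278:304].reshape(-1,3); R=np.c_[(q[:,:2]-o)@u,(q[:,:2]-o)@v,q[:,2]]
    R=R[(R[:,2]>.085)]; print(a,len(R),R.mean(0),R.min(0),R.max(0))
    for x in range(-90,-45,5):
        m=abs(R[:,0]*1000-x)<2.5
        if m.any(): print(x,R[m,2].max(),m.sum())
E
```

```text
[ 0.0955 -0.2955 -0.008 ] [0.4989 0.7423 1.0616]
[0.0955 0.7423 1.0616] [0.1249 0.1572 0.162  0.1648]
red 226 [-0.0693  0.0373  0.0987] [-0.0857  0.0045  0.085 ] [-0.0543  0.6226  1.0616]
-85 0.09051462214475937 8
-80 0.09249452536220204 36
-75 1.0615765397228971 42
-70 0.09632304512051505 39
-65 0.0947659003428488 39
-60 0.09348388778029598 39
-55 0.09030204151843418 23
blue 149 [-0.0703 -0.0324  0.0943] [-0.0836 -0.0664  0.0851] [-0.0578  0.6226  1.0616]
-85 0.0862070772331189 1
-80 0.09126167736350109 22
-75 1.0615765397228971 39
-70 0.0908543721596415 37
-65 0.09335784273416146 36
-60 0.08919439097906436 14
```

>>> {"op": "servo_tool", "data": {
  "increments": "0 0 0 0 0 -3 4; 0 0 0 0 0 -5 1.2; 0 0 0 0 0 -5 1.2"
}}

```text
time: 0.35
eef_pos: [0.6768, -0.0002, 0.3008]
tcp_rot: [0.707, 0.707, 0.002, 0.003]
contact_force: [0.0, -0.3, 1.8]
opening: 0.602
```

>>> {"op": "servo_tool", "data": {
  "increments": "0 0 0.1 2.3 -2.8 0 1.2; 0 0 0.2 4.6 -5.6 0 1.2; 0 0 0.3 7 -8.5 0 1.2; 0 0 0.4 9.3 -11.3 0 1.2; 0 0 0.5 11.6 -14.2 0 1.2; 0 0 0.6 14 -17 0 1.2; 0 0 0.7 16.2 -19.9 0 1.2; 0 0 0.8 18.6 -22.7 0 1.2; 0 0 0.9 20.9 -25.5 0 1.2; 0 0 0.963 23.2 -28.4 0 1.2"
}}

```text
time: 1.18
eef_pos: [0.3891, 0.2326, 0.2942]
tcp_rot: [0.955, 0.297, -0.001, -0.0]
contact_force: [-0.9, 0.4, -0.2]
opening: 0.143
```

>>> {"op": "servo_tool", "data": {
  "increments": "0 0 0 0 0 0 1.2; 0 0 0 0 0 0 1.2; 0 0 0 0 0 0 1.2; 0 0 0 0 0 0 1.2"
}}

```text
time: 1.52
eef_pos: [0.3916, 0.2314, 0.2949]
tcp_rot: [0.954, 0.299, -0.0, 0.0]
contact_force: [-0.9, -0.5, 0.3]
opening: 0.138
```

```bash
python3 - <<'E'
from h import *
from scipy.spatial.transform import Rotation as R
s=ctrl.get_state();print(s['eef_pos'],R.from_quat(s['tcp_rot']).as_matrix().round(3),s['contact_force'],s['opening'],s['qpos'])
grab('wrist','b');grab('scene','b')
E
```

```text
[0.39158052 0.23144784 0.29490339] [[ 0.821  0.57  -0.   ]
 [ 0.57  -0.821 -0.   ]
 [-0.001  0.    -1.   ]] [-0.90133275 -0.47884071  0.30668673] 0.13813996997790304 [ 3.10299860e-01 -2.55947936e-01  2.03525911e+00 -3.14796763e-04
  1.36284785e+00  1.27413521e+00]
```

View pics/b_wrist.png

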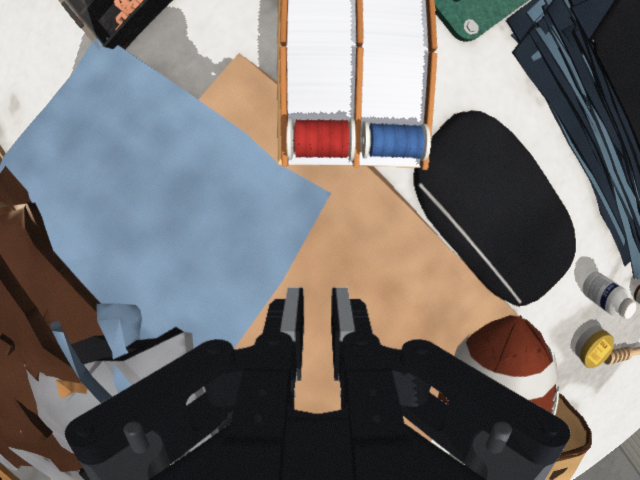

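View pics/b_scene.png

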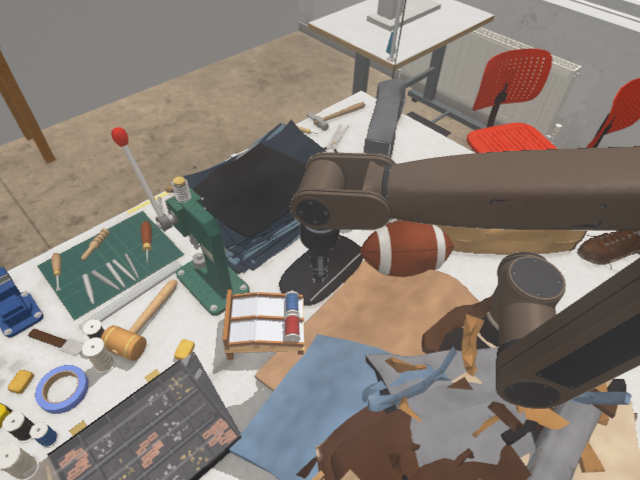

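```bash
python3 - <<'E'
from h import *
np.set_printoptions(precision=4,suppress=True)
z=np.load('b_wrist.npz');K=z['K'];T=z['T'];im=z['im'];C=-T[:3,:3].T@T[:3,3]
def ray(u,v,h):
    x=np.array([u-K[0,2],v-K[1,2]]);r=np.hypot(*x);t=r/K[0,0]
    w=T[:3,:3].T@np.array([*(x/r*np.sin(t)),np.cos(t)]);return C+w*(h-C[2])/w[2]
o=np.array([.3916,.2314]);a=np.array([.821,.57]);b=np.array([.57,-.821])
hsv=cv2.cvtColor(im,cv2.COLOR_RGB2HSV)
m=(((hsv[...,0]<8)|(hsv[...,0]>172))&(hsv[...,1]>130)); m[:100]=0;m[170:]=0;m[:,:270]=0;m[:,440:]=0
v,u=np.nonzero(m);print('red px',u.min(),u.max(),v.min(),v.max())
f=lambda U,V,h:(lambda p:((p[:2]-o)@a,(p[:2]-o)@b))(ray(U,V,h))
print('red ctr top',f((u.min()+u.max())/2,(v.min()+v.max())/2,.09))
print('lane walls left,mid,right (low ends)',f(284,160,.063),f(356,160,.063),f(428,160,.063))
print('crest',f(283,46,.0814),f(357,48,.0814),f(436,50,.0814))
print('flanges',f(287,138,.085),f(354,138,.085))
E
```

```text
red px 294 348 120 156
red ctr top (np.float64(0.06012058288630903), np.float64(0.002780230300268284))
lane walls left,mid,right (low ends) (np.float64(0.03706646116205202), np.float64(-0.03300319380680175)) (np.float64(0.03718343335605963), np.float64(0.037322369140968654)) (np.float64(0.039177730346417354), np.float64(0.11046775810969606))
crest (np.float64(0.14582246429151832), np.float64(-0.03155232967992124)) (np.float64(0.14412049260440624), np.float64(0.03531482007343962)) (np.float64(0.14752367339441558), np.float64(0.10996188348688611))
flanges (np.float64(0.059986138525717776), np.float64(-0.028016349619576414)) (np.float64(0.06011935555021307), np.float64(0.032820774146852374))
```

>>> {"op": "servo_tool", "data": {
  "increments": "0 0 0 0 0.2 3 1.2; 0 0 0 0 0.2 6 1.2; 0 0 0 0 0.2 9 1.2; 0 0 0 0 0.2 12 1.2; 0 0 0 0 0.2 15 1.2; 0 0 0 0 0.2 18 1.2; 0 0 0 0 0.2 20 1.2; 0 0 0 0 0.2 21.5 1.2; 0 0 0 0 0.2 21.5 1.2; 0 0 0 0 0.2 21.5 1.2"
}}

```text
time: 2.45
eef_pos: [0.3922, 0.2297, 0.0796]
tcp_rot: [0.954, 0.299, -0.001, 0.0]
contact_force: [-0.0, -0.6, 0.5]
opening: 0.144
```

```bash
python3 - <<'E'
from h import *
s=ctrl.get_state();print(s['eef_pos'],s['contact_force'],s['opening'])
grab('wrist','c');grab('scene','c')
im=cv2.imread('pics/c_scene.png');cv2.imwrite('pics/c_crop.png',cv2.resize(im[240:370,200:360],None,fx=4,fy=4,interpolation=cv2.INTER_CUBIC))
E
```

```text
[0.39215215 0.2296888  0.07960378] [-0.04139844 -0.5656878   0.50501386] 0.14435431870922297
```

View pics/c_wrist.png

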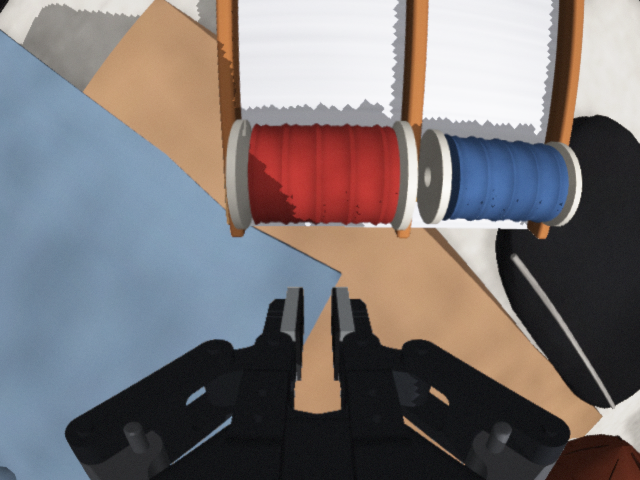

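View pics/c_crop.png

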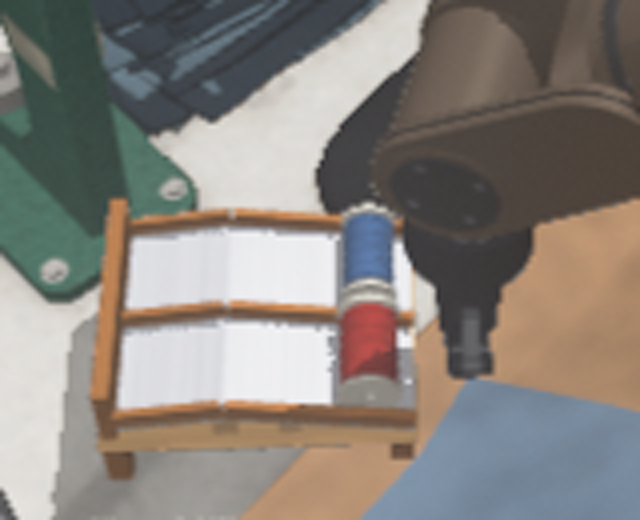

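>>> {"op": "servo_tool", "data": {
  "increments": "0 0 0 0.6 0 0 1.2; 0 0 0 1.2 0 0 1.2; 0 0 0 1.7 0 0 1.2; 0 0 0 2.1 0 0 1.2; 0 0 0 2.5 0 0 1.2; 0 0 0 2.9 0 -0.06 1.2; 0 0 0 3.3 0 -0.12 1.2; 0 0 0 3.7 0 -0.18 1.2; 0 0 0 4.1 0 -0.25 1.2; 0 0 0 4.5 0 -0.3 1.2"
}}

```text
time: 3.38
eef_pos: [0.4293, 0.2563, 0.0833]
tcp_rot: [0.954, 0.299, -0.0, 0.0]
contact_force: [-0.3, -0.8, 1.2]
opening: 0.137
```

```bash
python3 - <<'E'
from h import *
s=ctrl.get_state();print(s['eef_pos'],s['contact_force'],s['opening'])
grab('wrist','d')
E
```

```text
[0.42927476 0.25628065 0.08333613] [-0.3435977  -0.80387856  1.20760096] 0.13670991903608676
```

View pics/d_wrist.png

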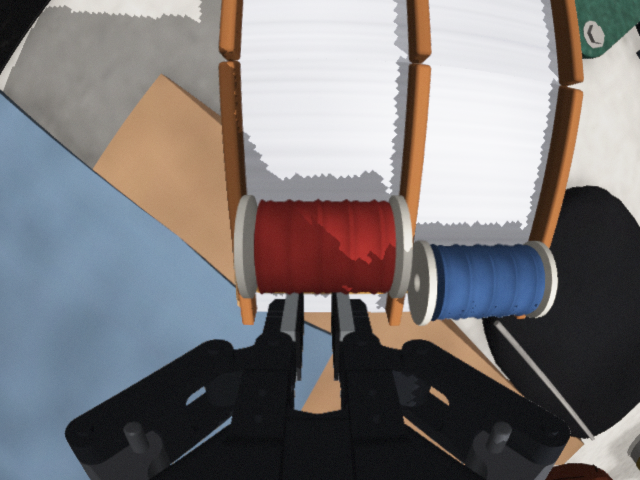

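>>> {"op": "servo_tool", "data": {
  "increments": "0 0 0 0.4 0 -0.06 1.2; 0 0 0 0.8 0 -0.13 1.2; 0 0 0 1.2 0 -0.19 1.2; 0 0 0 1.6 0 -0.25 1.2; 0 0 0 2 0 -0.32 1.2; 0 0 0 2.4 0 -0.38 1.2; 0 0 0 2.8 0 -0.44 1.2; 0 0 0 3.2 0 -0.5 1.2; 0 0 0 3.6 0 -0.57 1.2; 0 0 0 4 0 -0.63 1.2"
}}

```text
time: 4.27
eef_pos: [0.4622, 0.2792, 0.0897]
tcp_rot: [0.954, 0.299, 0.0, -0.0]
contact_force: [-2.1, 0.0, 0.7]
opening: 0.138
```

```bash
python3 - <<'E'
from h import *
s=ctrl.get_state();print(s['eef_pos'],s['contact_force'],s['opening'])
grab('wrist','e')
E
```

```text
[0.46224988 0.27916692 0.08968837] [-2.11836386  0.04329143  0.65853115] 0.13844598449486523
```

View pics/e_wrist.png

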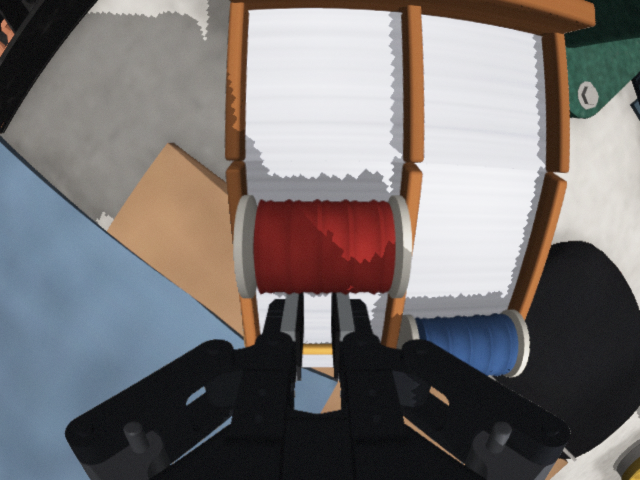

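>>> {"op": "servo_tool", "data": {
  "increments": "0 0 0 0.4 0 -0.06 1.2; 0 0 0 0.8 0 -0.13 1.2; 0 0 0 1.2 0 -0.19 1.2; 0 0 0 1.6 0 -0.25 1.2; 0 0 0 2 0 -0.32 1.2; 0 0 0 2.3 0 -0.36 1.2; 0 0 0 2.6 0 -0.41 1.2; 0 0 0 2.9 0 -0.44 1.2; 0 0 0 3.2 0 -0.45 1.2; 0 0 0 3.5 0 -0.45 1.2"
}}

```text
time: 5.15
eef_pos: [0.4911, 0.2992, 0.0942]
tcp_rot: [0.954, 0.299, 0.0, -0.0]
contact_force: [0.6, 0.3, 0.9]
opening: 0.139
```

```bash
python3 - <<'E'
from h import *
s=ctrl.get_state();print(s['eef_pos'],s['contact_force'],s['opening'])
grab('wrist','f')
E
```

```text
[0.49105572 0.29917824 0.094173  ] [0.56352574 0.29132344 0.87015481] 0.13854631352150718
```

View pics/f_wrist.png

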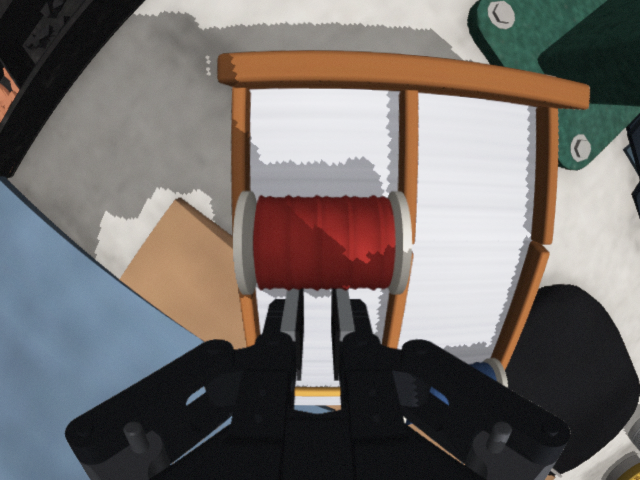

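The spool's centre (row ≈243) is level with the crest notch (row ≈242), and a slight gap to the pads has opened. I'll push a little further, slowly.

>>> {"op": "servo_tool", "data": {
  "increments": "0 0 0 0.3 0 0 1.2; 0 0 0 0.6 0 0 1.2; 0 0 0 0.9 0 0 1.2; 0 0 0 1.1 0 0 1.2; 0 0 0 1.1 0 0 1.2; 0 0 0 1.1 0 0 1.2; 0 0 0 1.1 0 0 1.2; 0 0 0 1.1 0 0 1.2; 0 0 0 1.1 0 0 1.2; 0 0 0 1.1 0 0 1.2"
}}

```text
time: 6.03
eef_pos: [0.4996, 0.3052, 0.0942]
tcp_rot: [0.954, 0.299, 0.0, 0.0]
contact_force: [1.1, -0.5, -0.4]
opening: 0.139
```

```bash
python3 - <<'E'
from h import *
s=ctrl.get_state();print(s['eef_pos'],s['contact_force'],s['opening'])
grab('wrist','g')
E
```

```text
[0.49962179 0.30515027 0.09416652] [ 1.05289147 -0.52557712 -0.43803287] 0.13936281208490325
```

View pics/g_wrist.png

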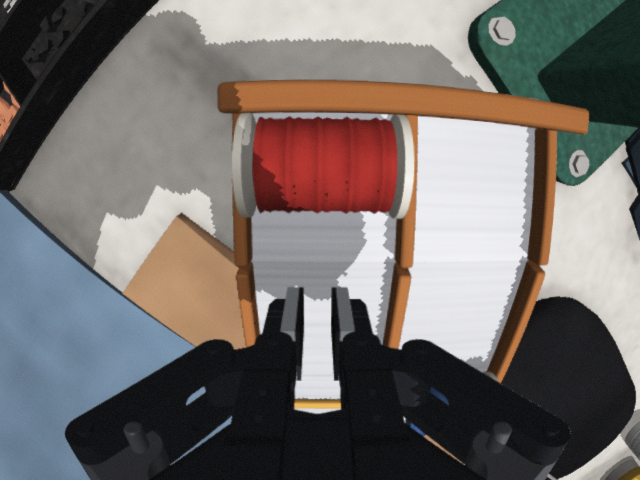

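The spool (rows 115–212) now lies against the stop board, clear of the fingers. Next I'll back off and up, then check.

>>> {"op": "servo_tool", "data": {
  "increments": "0 0 0 -0.5 0 -1.5 1.2; 0 0 0 -1 0 -3.5 1.2; 0 0 0 -1 0 -6 1.2; 0 0 0 -1 0 -9 1.2; 0 0 0 -2 0 -12 1.2; 0 0 0 -4 0 -14 1.2; 0 0 0 -6 0 -14 1.2; 0 0 0 -8 0 -14 1.2; 0 0 0 -8 0 -14 1.2; 0 0 0 -8 0 -14 1.2"
}}

```text
time: 6.92
eef_pos: [0.4337, 0.2594, 0.2343]
tcp_rot: [0.954, 0.299, 0.001, -0.0]
contact_force: [0.2, -0.3, 0.6]
opening: 0.138
```

```bash
python3 - <<'E'
from h import *
np.set_printoptions(precision=4,suppress=True)
grab('wrist','h'); grab('scene','h')
im,d,W=cloud('h_scene.npz')
o=np.array([.5139,.2748]);y=np.radians(34.8);u=np.array([np.cos(y),np.sin(y)]);v=np.array([-u[1],u[0]])
hsv=cv2.cvtColor(im,cv2.COLOR_RGB2HSV)
roi=np.zeros((480,640),bool);roi[285:360,215:312]=1
for nm,m in (('red',((hsv[...,0]<8)|(hsv[...,0]>172))&(hsv[...,1]>130)),('blue',(hsv[...,0]>95)&(hsv[...,0]<125)&(hsv[...,1]>110))):
    m=m&roi&(d>0); p=W[m]
    R=np.c_[(p[:,:2]-o)@u,(p[:,:2]-o)@v,p[:,2]]; R=R[R[:,2]>.07]; print(nm,len(R),np.median(R,0),np.percentile(R,2,axis=0),np.percentile(R,98,axis=0))
cv2.imwrite('pics/h_crop.png',cv2.resize(im[130:370,200:440,::-1],None,fx=2.5,fy=2.5))
s=ctrl.get_state();print(s['time'],s['eef_pos'],s['contact_force'])
E
```

```text
red 191 [0.0641 0.0317 0.0977] [0.051  0.0109 0.0902] [0.0794 0.0535 0.1022]
blue 12 [-0.0701 -0.0308  0.0868] [-0.0728 -0.0355  0.085 ] [-0.065  -0.0199  0.0904]
7.0167 [0.4345 0.2598 0.2342] [-0.3052  0.2405  0.2218]
```

View pics/h_wrist.png

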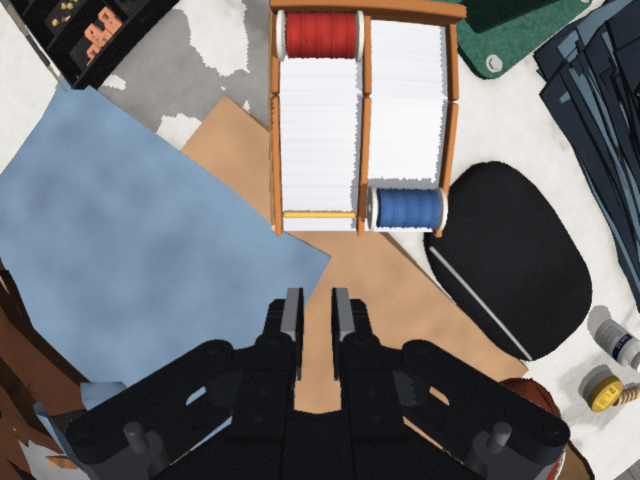

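View pics/h_crop.png

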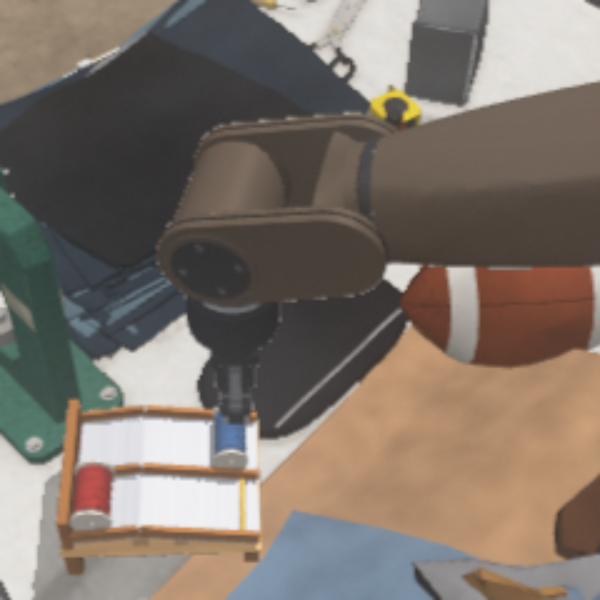

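Red rests against the stop board (wrist image around (321,35)). Blue is still at the low bar (around (407,207)), and the gripper is clear of both. Handing in.

```bash
python3 - <<'E'
from h import *
print(ctrl.sign_off())
E
```

```text
the job is handed in; nothing more can be done
None
```

The red spool is at the top of its lane, against the stop board, and I handed the job in at about 7 s of the 38 s allowed.

I came in over the low bar with the fingers nearly shut and pushed the spool up its gutter until its centre was just past the crest. It then rolled on to the stop board by itself. I raised the gripper clear before handing in.

- **Red spool:** the last scene image puts its centre at about x = 64 mm, y = 32 mm in the rack frame. That is within the limits, but y is based only on the visible red thread, so it is rough. I did not measure its height or speed separately. In the two wrist pictures after it rolled over, taken about 1 s apart, it lay square against the board.
- **Blue spool:** it is still at about x = -70 mm, against the low bar. The gripper hid most of it in the scene view, but the wrist view showed it in place.
- **Forces:** at the end of each move, the force on the tool was about 2 N or less in any direction.
- **Other things on the table:** the arm never went near them, but I did not measure their positions again.

No check failed or disagreed.

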